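# Turn a block over in a toy vice so its wells face up

## Robot

A 7-joint arm with a two-finger parallel gripper is mounted at the origin on the work surface. World frame = base frame: x ahead of the robot, y to its left, z up, the work surface at z = 0. Lengths are in mm, angles in degrees, forces in N, time in s.
With the tool pointing down it reaches from about 350 to 900 mm from the base axis. Payload 8.1 kg.
Tool frame: the origin (TCP) lies at the very end of the fingers, on their centre line; the grasp point (between the pads) lies 19 mm behind it; z points along the fingers, y is the direction in which the jaws open and shut (so a half turn about z gives the same grasp; the last joint's range is limited). The gripper opens to 92 mm and grips with 3 to 60 N. Pads are 19 mm wide; open, the fingers measure 130 mm over their backs; the gripper's body (75 mm by 190 mm) begins 47 mm behind the grasp point.
Start: joints at [62.189, 24.895, 1.432, 90.138, -0.665, 64.973, -4.303], TCP at [233.428, -579.787, 226.742] pointing down, gripper open.
Joint ranges: [-149.89, 149.89], [-25.12, 119.58], [-72.63, 75.52], [4.76, 147.25], [-75.54, 255.54], [6.69, 114.76], [-157.13, 157.13]. Speed limits (degrees/s): [127.2, 127.2, 172.46, 172.46, 180, 180, 180].

## Interface

Orientations are given as a 3x3 rotation matrix whose columns are the frame's x, y, z axes.
In Python, from rig import arm gives the robot as it stands. The module is installed in compiled form; this text tells all that it offers. Calls block until the motion is done:
- arm.goto(position, orientation): joint-space move of the TCP to a pose.
- arm.line_to(position, v=150, attitude=None): straight line of the TCP; attitude=None keeps the orientation; v is the mean speed in mm/s.
- arm.goto_joints(angles): joint-space move.
- arm.ungrasp() and arm.grab(newtons=None): open the fingers fully, or close them until they stop; newtons is the grip in N (None keeps the last).
- arm.sleep(seconds).
- arm.inverse_kinematics(position, orientation): joint angles nearest the present ones, or None.
- arm.get_state(): the state.
- arm.grab_frame(name): name is "scene" or "top"; returns a dict with "img" (384x512x3 uint8, red, green, blue), "depth" (384x512 float32, mm along the optical axis (not along the pixel's ray), 0 where there is no reading), "fx", "fy", "cx", "cy" (pixels), "rvec" (rotation vector, rad) and "tvec" (3), from world to camera coordinates, as OpenCV has them. Camera axes: x right, y down, z forward; pixel columns grow to the right and rows downward; lengths in mm; the calibration is good to about 2 mm. A picture is of the moment at which its call begins.
A pose or a line that the arm cannot do raises arm.IKError and nothing moves.
- arm.job_done(): hands the job in, once; it reports no verdict.
Trained networks look in the newest picture that a camera, given by its name, has taken for a name from the list of things; names that differ only in an ending like _2 or _b are one class to them, and where a whole thing is asked for, a point or a joint stands for the part that bears it (a point fixed in the world has none). Each returns a list of dicts, best first, with "conf" (0 to 1); they miss things now and then, are a little off and sometimes report something else, mostly with a low value. They report only what shows in the picture. A call takes as long as a camera call. They do not tell look-alikes from the thing itself.
- arm.find_in(camera, thing): "position" ([x, y, z] in mm, in world coordinates, good to about 4 mm: the middle of the surface that is visible of it).
- arm.trace(camera, thing): "region" (384x512 bool, what is visible of it).
- arm.tip_of(camera, thing): "position" ([x, y, z] in mm, in world coordinates, good to about 4 mm: a listed point, or the origin of a listed thing).
The state is a dict: "time_s": time; "qpos": joint angles; "dq": joint speeds; "effort": joint torques, N m; "position": TCP position; "orientation": TCP orientation; "wrist_force": force on the tool from outside, world axes, zero at the start; "ft_torque": the same for the moment, N m; "gripper_width": opening from 0.0 (shut) to 1.0 (fully open).
Only numpy, scipy, OpenCV 4.12 (cv2) and the standard library are available. Lean on these libraries where they do the work, as an engineer would, in place of code of your own. Each camera call takes 0.05 s, during which the arm holds its last target. There are 200 camera calls.

## Task

The maple block in the wooden toy vice sits with its two round wells facing sideways, towards the sliding jaw. Slide the jaw open, lift the block out, turn it a quarter turn so the wells face straight up, set it (do not drop it) back down flat on the vice bed, centred on the width of the jaws, and slide the jaw in until the block is held snugly between both jaws. Leave the cups and the loose wooden pieces where they are and do not press the bell.

Things in the scene. Friction and masses are not known exactly. Their poses are not given: they have to be found in the camera images.
- vice: Fixed walnut toy vice, sizes in mm. Origin on the table (z=0) under the middle of the fixed jaw's gripping face; z up, x along the jaw faces, y from the fixed jaw towards the sliding jaw and its fin. Bed: bar 44 wide (x), y -45 to 235, top at z=20. Fixed jaw: 28 wide (x), y -22 to 0, top at z=40. Cross feet 110 (x) x 32 (y) x 12 high at y=-45 and y=235.
- jaw (a joint): Sliding jaw, m: gap between the jaw faces = 0.040 + value, larger is more open (-0.030 to 0.045). Stays where it is left; about 3 N of friction. The jaw is 28 mm wide (vice x), 22 thick (y), top 41 mm above the table; a tongue 28 mm wide, top 31 mm above the table, joins it to an upright fin handle.
- jaw_fin (a point): Middle of the top edge of the sliding jaw's fin handle, 70 mm above the table. The fin is a plate 36 wide (vice x), 12 thick (vice y), 39 mm tall above the tongue, centred 110 mm outward (vice +y) of the sliding jaw's gripping face. Moves with the jaw.
- block: Loose maple block 60 (x) x 40 (y) x 40 mm (z), 70 g. Origin: middle of its underside at the start. Two round wells, 18 mm across, 9 deep, 30 apart along x, dark inside, in its +y face: +y is where the wells face. At the start it sits on the vice bed, x along the jaws, +y towards the sliding jaw; its ends overhang the jaws by 16 mm and the bed by 8 mm each side.
- block_center (a point): Centre of the maple block (20 mm from each long face, 30 mm from each end); axes as block.
- bell_button (a joint): Press button on top of the stainless steel desk bell, m: 0 up, 0.006 fully pressed. Bystander.
- bell_top (a point): Top of the bell's button, 55 mm above the table; the bell is 84 mm across. Bystander.
- puck: Loose maple disc, 38 mm across, 24 mm high, origin under its centre. Bystander.
- arch: Loose maple arch, 60 (x) x 22 (y) x 42 mm high, origin under its centre. Bystander.
- plank: Loose maple plank, 22 (x) x 70 (y) x 14 mm high, origin under its centre. Bystander.
- cup0: One of four white plastic cups on the turntable (260 mm across, 24 mm high), 68 mm across, 75 mm high, origin under its centre. Bystander.
- cup1: One of four white plastic cups on the turntable (260 mm across, 24 mm high), 68 mm across, 75 mm high, origin under its centre. Bystander.
- cup2: One of four white plastic cups on the turntable (260 mm across, 24 mm high), 68 mm across, 75 mm high, origin under its centre. Bystander.
- cup3: One of four white plastic cups on the turntable (260 mm across, 24 mm high), 68 mm across, 75 mm high, origin under its centre. Bystander.
There are look-alikes about, which are no part of the job. Leave any yellow look-alike of the block alone.

How it is judged (in metres and radians):
On the way, in this order (a step that is already met when the one before it is completed fails the run):
1. the jaw is slid open by at least 8 mm (value of joint jaw above 0.008 m), for 0.1 s.
2. the block is lifted out in the gripper, its centre more than 30 mm above where it sat (z of block_center in the frame of vice above 0.07 m and contact force between the fingers and block above 0.3 N), for 0.1 s.
3. the block is set down between the jaws with the wells up while still held by the gripper (within 8 mm of the bed) (z of block_center in the frame of vice below 0.048 m and angle between block's own y axis and vertical below 0.3 rad and x of block_center in the frame of vice between -0.025 and 0.025 m and y of block_center in the frame of vice between 0.012 and 0.068 m and contact force between the fingers and block above 0.3 N), for 0.04 s.
At the end, for the whole second after the job is handed in: The block lies still and flat on the vice bed, wells up (within 0.1 rad), square to the jaws (0.1 rad), its centre within 12 mm of the jaws' middle along x, against the fixed jaw (within 2.5 mm), 40 +- 3 mm above the table, and the sliding jaw is closed on it with less than 2 mm of total play (angle between block's own y axis and vertical below 0.1 rad and angle between the x axis of block and the x axis of vice, either way round below 0.1 rad and x of block_center in the frame of vice between -0.012 and 0.012 m and y of block_center in the frame of vice between 0.017 and 0.0225 m and z of block_center in the frame of vice between 0.037 and 0.043 m and value of joint jaw between -0.003 and 0.002 m and linear speed of block below 0.01 m/s and angular speed of block below 0.1 rad/s); the robot touches nothing.
It fails at once if a cup or loose wooden piece is moved more than 20 mm (distance of any of puck, arch, plank, cup0, cup1, cup2, cup3 from where it was at the start of the episode above 0.02 m).
It fails at once if the bell is pressed (value of joint bell_button above 0.003 m).
It also fails if it takes over 64 s, if anything falls off the work surface, if the arm or the gripper's body presses on something with over 40 N, if the wrist force passes 120 N, or if a joint passes its speed limit or range.

## Working session

There is one attempt and no reset: what is moved stays moved. The work goes in short steps, each a Python script; the robot and the scene stay as the last script left them, time stands still between calls to the robot, and variables do not carry over. Pictures are saved under pics/ and viewed, about 8 in all and at most 12, crops included, and the job is handed in when it is done.

```bash
mkdir -p pics
python3 - <<'E'
from rig import arm
import cv2, numpy as np
for c in ("scene","top"):
    f=arm.grab_frame(c); cv2.imwrite(f"pics/{c}0.png",f["img"][:,:,::-1])
    print(c,f["fx"],f["cx"],f["cy"],f["rvec"],f["tvec"])
    for t in ("block","block_center","jaw_fin","vice","bell_top"):
        print(t,[(np.round(d["position"]),round(d["conf"],2)) for d in arm.tip_of(c,t)])
a=cv2.imread("pics/scene0.png");b=cv2.imread("pics/top0.png")
cv2.imwrite("pics/both0.png",cv2.resize(np.vstack([a,b]),(400,600)) )
print(arm.get_state())
E
```

```text
scene 349.6435264505223 254.97475309655485 186.6045356575795 [ 2.16498427  0.80401651 -0.36724309] [-470.42855304 -124.2384674  1242.85382877]
block [(array([585.,  18.,  17.]), 0.92), (array([ 427., -139.,    1.]), 0.87), (array([ 566., -146.,   -2.]), 0.73), (array([465., 178.,  -0.]), 0.61), (array([ 690., -140.,   -4.]), 0.56)]
block_center [(array([ 567., -142.,   22.]), 0.95), (array([584.,  15.,  39.]), 0.81), (array([ 689., -141.,   23.]), 0.79), (array([ 428., -134.,   16.]), 0.58), (array([464., 177.,  22.]), 0.57), (array([728.,  68.,  -2.]), 0.46)]
jaw_fin [(array([610., 144.,  66.]), 0.77), (array([486., 516.,  29.]), 0.51)]
vice [(array([582.,  -0.,  -3.]), 0.97), (array([555., 399.,  25.]), 0.27)]
bell_top [(array([ 492., -364.,   57.]), 0.38)]
top 394.1084640723818 252.4497454512872 191.59659570137126 [ 2.1187789  -2.14731132  0.15002648] [ 100.07313977  555.30130224 1210.23069252]
block [(array([ 564., -136.,    1.]), 0.77), (array([466., 180.,   1.]), 0.77), (array([575., 494.,  21.]), 0.63), (array([ 688., -143.,   -3.]), 0.58), (array([580.,  18.,  18.]), 0.57), (
[... 515 characters left out ...]
03, -4.30287765]), 'dq': array([ 0.1090096 ,  0.0433208 ,  0.04915803, -0.00176283, -0.03820448,
        0.0599048 ,  0.04803228]), 'effort': array([-1.72678851e-03, -6.67340112e+01,  9.82774347e-01, -3.14693570e+01,
       -6.08000974e-02,  3.30427615e-02, -3.98646159e-05]), 'position': array([ 233.43119719, -579.80168098,  226.74985564]), 'orientation': array([[ 9.27662888e-01,  3.73418752e-01,  3.32934658e-05],
       [ 3.73418754e-01, -9.27662886e-01, -7.05444811e-05],
       [ 4.54248046e-06,  7.78739016e-05, -9.99999997e-01]]), 'wrist_force': array([-0.31792197,  0.65973081, -0.6140927 ]), 'ft_torque': array([-0.02371939, -0.00587952, -0.03685688]), 'gripper_width': 0.9983365373384729}
```

View pics/scene0.png

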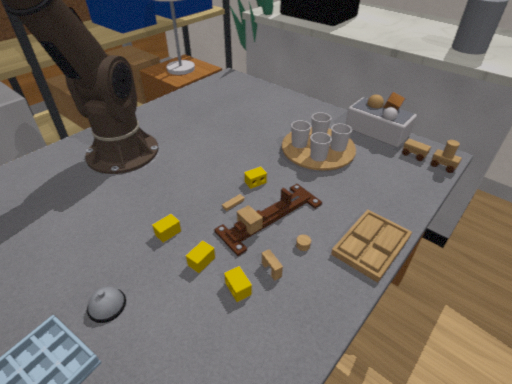

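View pics/top0.png

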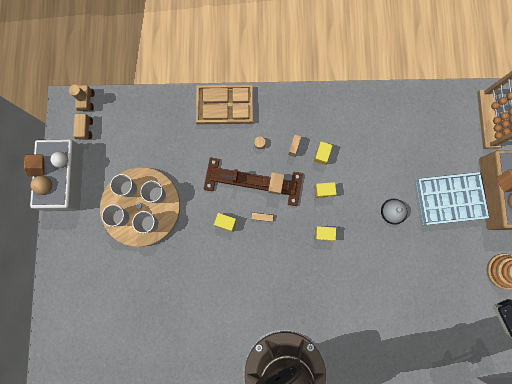

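Six block candidates came up. Four are yellow look-alikes, at top-view pixels (324,152), (327,189), (326,233) and (225,222). The only maple one between the jaws is at top (276,183), scene (250,219), so that is the real block. The vice fin lies to its left, along world +y. Next I'll refine the vice frame and check that the tilted grasps are reachable.

```bash
cat > h.py <<'E'
from rig import arm
import cv2, numpy as np
def cloud(c,f=None):
    f=f or arm.grab_frame(c); R=cv2.Rodrigues(f["rvec"])[0]
    v,u=np.mgrid[:384,:512]; d=f["depth"]
    P=np.dstack([(u-f["cx"])/f["fx"]*d,(v-f["cy"])/f["fy"]*d,d])
    return f,(P-f["tvec"].ravel())@R      # R^T (P-t)
def vrot(yaw):  # vice axes in world: columns; yaw = angle of vice x axis
    c,s=np.cos(yaw),np.sin(yaw); return np.array([[c,-s,0],[s,c,0],[0,0,1.]])
def tool(V,tilt,flip=1):
    """jaws open along vice x; tool z=(0,sin,-cos) in vice yz (tilt deg, + points towards +y)"""
    t=np.radians(tilt); z=np.array([0,np.sin(t),-np.cos(t)]); y=np.array([flip,0,0.])
    return V@np.column_stack([np.cross(y,z),y,z])
def tool_fin(V,flip=1):
    z=np.array([0,0,-1.]); y=np.array([0,flip,0.]); return V@np.column_stack([np.cross(y,z),y,z])
E
python3 - <<'E'
from h import *
for c in ("scene","top"):
    f,P=cloud(c)
    m=np.zeros((384,512),bool)
    r=arm.trace(c,"vice"); 
    for d in r[:1]: m|=d["region"]
    Q=P[m]; Q=Q[(Q[:,2]>5)&(Q[:,2]<85)&(f["depth"][m]>0)]
    (cx,cy),(w,h),a=cv2.minAreaRect(Q[:,:2].astype(np.float32))
    print(c,"vice n",len(Q),"rect",cx,cy,w,h,a, r[0]["conf"])
    lo=Q[Q[:,2]<36][:,:2]; vx,vy,x0,y0=cv2.fitLine(lo.astype(np.float32),cv2.DIST_HUBER,0,.01,.01).ravel()
    print(" line dir deg",np.degrees(np.arctan2(vy,vx)),x0,y0)
    fin=Q[Q[:,2]>62]; print(" fin",fin.mean(0) if len(fin) else None,len(fin))
    # maple block top: high points near (584,17)
    hsv=cv2.cvtColor(f["img"],cv2.COLOR_RGB2HSV)
    b=(np.hypot(P[...,0]-584,P[...,1]-18)<50)&(abs(P[...,2]-60)<6)
    B=P[b]; print(" blocktop",len(B),B.mean(0),cv2.minAreaRect(B[:,:2].astype(np.float32)))
    for t in ("puck","arch","plank","cup0"):
        print(t,[(np.round(d["position"]),round(d["conf"],2)) for d in arm.tip_of(c,t)][:4])
    if c=="scene":
        cv2.imwrite("pics/crop1.png",cv2.resize(f["img"][170:260,200:330,::-1],None,fx=6,fy=6,interpolation=cv2.INTER_CUBIC))
for yaw in (-11.5,):
    V=vrot(np.radians(yaw)); O=np.array([579,-2,0.])
    for fl in (1,-1):
        for tl in (-55,-50,-45,-40,-35,35,40,45,50,55):
            R=tool(V,tl,fl); 
            res=[]
            for z in (40,120):
                g=O+V@[0,22,z]; q=arm.inverse_kinematics(g+19*R[:,2],R); res.append(None if q is None else np.round(q).astype(int).tolist())
            print(fl,tl,res)
        R=tool_fin(V,fl); print("fin",fl,arm.inverse_kinematics(O+V@[0,150,40],R))
E
```

```text
scene vice n 1685 rect 599.7540893554688 88.57621765136719 313.93646240234375 109.65620422363281 79.0409164428711 0.71
 line dir deg 78.90484 609.45605 76.27217
 fin [610.61788114 142.72799524  67.40089491] 55
 blocktop 277 [585.94477183  14.05073564  59.1462044 ] ((584.8465576171875, 15.098408699035645), (41.628456115722656, 63.91791915893555), 79.50257873535156)
puck [(array([727.,  71.,   0.]), 0.73)]
arch [(array([716., -51.,   2.]), 0.7)]
plank [(array([481.,  60.,  -1.]), 0.63)]
cup0 [(array([582., 496.,  25.]), 0.87), (array([460., 428.,  25.]), 0.78), (array([559., 401.,  26.]), 0.74), (array([483., 517.,  24.]), 0.54)]
top vice n 1448 rect 597.1314697265625 91.9786376953125 312.2182922363281 109.262451171875 79.0698013305664 0.79
 line dir deg 78.96527 598.17377 114.38296
 fin [607.01949222 147.02338589  69.88922123] 46
 blocktop 235 [583.2496036   18.73261825  60.15713931] ((583.1879272460938, 18.586299896240234), (39.53705978393555, 60.86138153076172), 79.11758422851562)
puck [(array([578.,  18.,  20.]), 0.69), (array([728.,  64.,  -5.]), 0.55)]
arch [(array([714., -45.,  
[... 1150 characters left out ...]
61, 108, 103]]
-1 -45 [[6, 67, -62, 90, 69, 109, 97], [6, 60, -61, 89, 64, 111, 101]]
-1 -40 [[9, 65, -62, 92, 68, 103, 98], [8, 57, -61, 90, 63, 105, 103]]
-1 -35 [[11, 62, -62, 94, 66, 98, 99], [11, 55, -61, 92, 61, 100, 104]]
-1 35 [[11, 40, 3, 111, -56, 46, -133], [8, 33, 7, 109, -51, 53, -141]]
-1 40 [[13, 42, 3, 110, -60, 51, -127], [10, 35, 7, 109, -56, 57, -135]]
-1 45 [[15, 44, 4, 110, -64, 55, -122], [12, 37, 8, 109, -60, 61, -129]]
-1 50 [[17, 47, 4, 109, -67, 60, -117], [13, 39, 9, 109, -64, 65, -125]]
-1 55 [[18, 49, 5, 109, -69, 64, -114], [15, 42, 9, 109, -67, 70, -120]]
fin -1 [  -7.61040163   37.42797727  -15.91983058   99.33254756   13.60466991
   45.13041529 -131.56212403]
```

View pics/crop1.png

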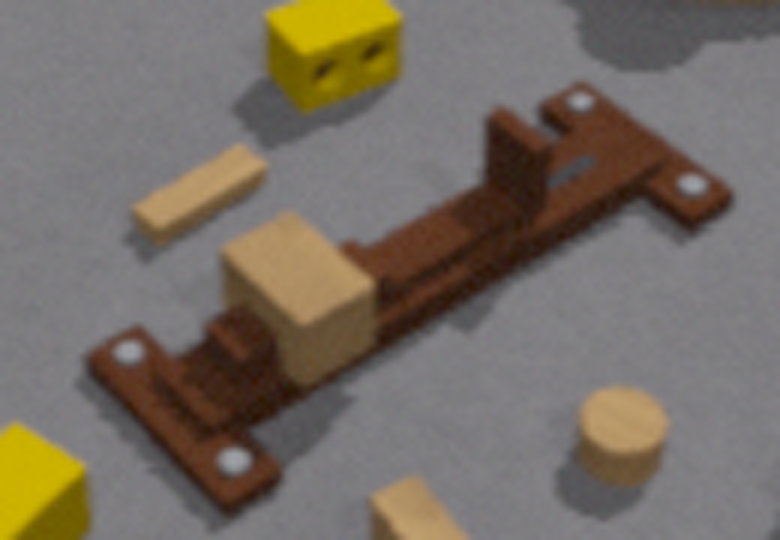

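The crop confirms the maple block between the jaws at crop pixel (300,290), with the fin at (517,160). The yellow blocks are separate. Both cameras agree on the vice frame: origin about (579.8,-1.5), yaw -11°. I'll open the jaw by its fin.

```bash
cat >> h.py <<'E'
O=np.array([579.8,-1.5,0.]); V=vrot(np.radians(-11.))
W=lambda x,y,z: O+V@np.array([x,y,z],float)
L=lambda p: V.T@(np.asarray(p)-O)
def rep(s=""):
    st=arm.get_state(); print(s,"t",round(st["time_s"],2),"vice-frame tcp",np.round(L(st["position"]),1),"F(vice)",np.round(V.T@st["wrist_force"],1),"w",round(st["gripper_width"],3)); return st
E
python3 - <<'E'
from h import *
R=tool_fin(V,1)
arm.goto(W(0,150,160),R); rep("above")
arm.line_to(W(0,150,42),v=120); rep("down")
arm.grab(12); rep("grip")
arm.line_to(W(0,180,42),v=60); rep("pulled")
arm.ungrasp(); arm.line_to(W(0,180,170),v=150); rep("up")
f,P=cloud("top"); 
print("fin",[np.round(L(d["position"])) for d in arm.tip_of("top","jaw_fin")])
g=P[(np.hypot(P[...,0]-584,P[...,1]-18)<50)&(abs(P[...,2]-60)<6)]; print(len(g), np.round(L(g.mean(0)),1))
E
```

```text
above t 4.08 vice-frame tcp [  0.6 148.8 159.9] F(vice) [ 0.3  0.3 -0.4] w 0.998
down t 5.22 vice-frame tcp [  0.4 150.4  42.8] F(vice) [-0.3 -0.4 -0. ] w 1.0
grip t 6.42 vice-frame tcp [ -0.  150.2  42. ] F(vice) [ 0.2  0.7 -0.3] w 0.133
pulled t 7.08 vice-frame tcp [-1.000e-01  1.813e+02  4.210e+01] F(vice) [ 0.8  3.  -2.4] w 0.127
up t 9.39 vice-frame tcp [ -0.3 179.4 169. ] F(vice) [-0.  -0.1  0.6] w 0.999
fin [array([  3., 181.,  69.])]
0 [nan nan nan]<stdin>:10: RuntimeWarning: Mean of empty slice.
  ret = um.true_divide(
```

The jaw is open by about 30 mm: fin at vice y≈180, and a grip width of 12 mm matching the fin. Next is the tilted grasp and lift.

Run:
```python
from h import *
R=tool(V,-45,1); z=np.array([0,np.sin(np.radians(-45)),-np.cos(np.radians(-45))])
tcp=lambda g,back=0: W(*(np.array(g)+z*(19-back)))
g=[0,20,41]
arm.goto(tcp(g,110),R); rep("pre")
arm.line_to(tcp(g),v=100); rep("at")
arm.grab(25); st=rep("grip")
arm.line_to(tcp([0,22,140]),v=120); rep("lift")
f=arm.grab_frame("scene"); cv2.imwrite("pics/lift.png",cv2.resize(f["img"][120:270,170:370,::-1],None,fx=4,fy=4,interpolation=cv2.INTER_CUBIC))
for fl in (45,):
  R2=tool(V,fl,1); print(arm.inverse_kinematics(W(0,28+13.4,41-13.4),R2), st["qpos"])
```

```text
pre t 10.96 vice-frame tcp [1.000e-01 8.410e+01 1.053e+02] F(vice) [-0.1  0.6  0.2] w 0.998
at t 12.21 vice-frame tcp [ 0.2  7.5 27.9] F(vice) [ 0.2 -0.   0. ] w 0.994
grip t 12.82 vice-frame tcp [ 0.1  6.6 27.6] F(vice) [ 0.7 -0.2  0.5] w 0.655
lift t 13.79 vice-frame tcp [ -0.3   8.3 125.9] F(vice) [ 0.2  0.5 -0.8] w 0.652
[ 51.48138534  57.69224179 -53.89133808 106.44649596  -3.34849204
  33.62265873   5.89525007] [-19.69695806  50.3905356  -11.74498024  92.80318737  42.52874557
  77.30154415 -65.80258988]
```

View pics/lift.png

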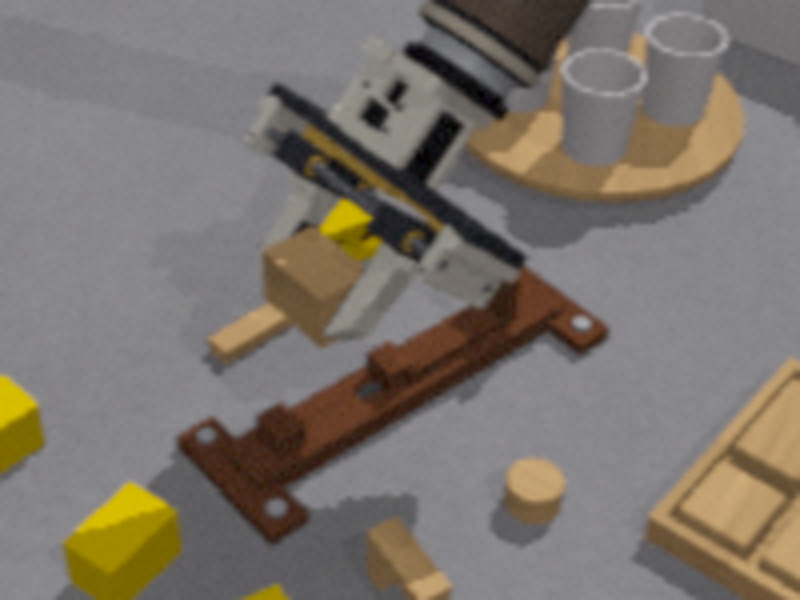

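The picture shows the block held level between the fingers at crop (310,290), with the vice open below it. Now I'll turn it up high and check before lowering.

Run:
```python
from h import *
def tcp(g,t): t=np.radians(t); return W(*(np.array(g)+19*np.array([0,np.sin(t),-np.cos(t)])))
g=[0,28,150]
for t in (-20,0,25,45):
    arm.goto(tcp(g,t),tool(V,t,1))
st=rep("turned"); print(st["qpos"].round(), (V.T@st["orientation"][:,2]).round(3))
f,P=cloud("scene"); cv2.imwrite("pics/turn.png",cv2.resize(f["img"][120:270,170:370,::-1],None,fx=4,fy=4,interpolation=cv2.INTER_CUBIC))
```

```text
turned t 15.83 vice-frame tcp [ -0.7  43.  136.1] F(vice) [ 0.8  0.2 -0.4] w 0.652
[ 51.  46. -53. 104. -15.  43.   9.] [-0.004  0.707 -0.707]
```

View pics/turn.png

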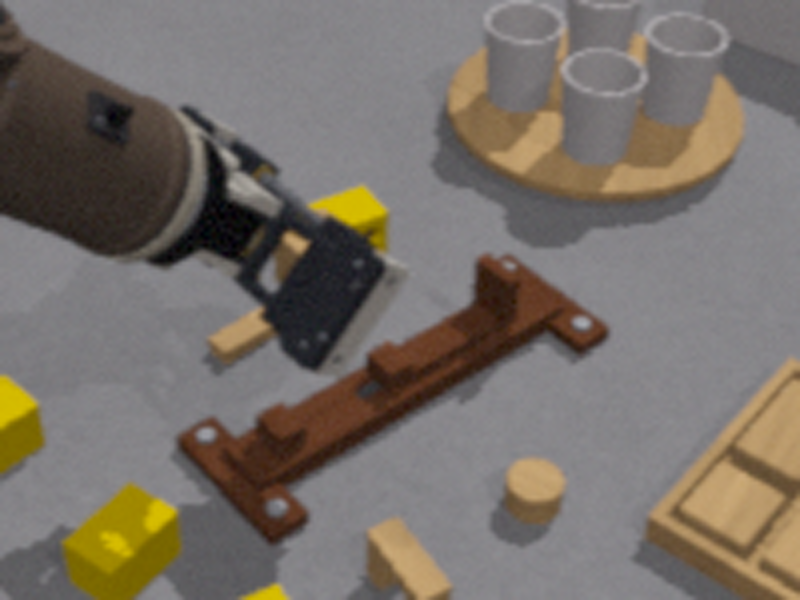

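The tool is turned exactly as planned and the block (hidden behind the finger) is still at its grip width. The vice below is clear. I'll lower it and feel for contact.

Run:
```python
from h import *
def tcp(g,t): t=np.radians(t); return W(*(np.array(g)+19*np.array([0,np.sin(t),-np.cos(t)])))
arm.line_to(tcp([0,27,60],45),v=120); arm.line_to(tcp([0,27,44],45),v=40); arm.sleep(.2)
b=V.T@rep("44")["wrist_force"]
z=44
while z>37:
    z-=0.7; arm.line_to(tcp([0,27,z],45),v=15); arm.sleep(.1)
    F=V.T@arm.get_state()["wrist_force"]-b
    if F[2]>3: break
rep("z=%.1f"%z); print(F)
f=arm.grab_frame("top"); cv2.imwrite("pics/down.png",cv2.resize(f["img"][120:240,180:340,::-1],None,fx=5,fy=5,interpolation=cv2.INTER_CUBIC))
```

```text
44 t 17.53 vice-frame tcp [ 0.1 40.5 30.8] F(vice) [-0.6 -0.4 -0.1] w 0.655
z=40.5 t 19.28 vice-frame tcp [ 0.1 40.5 27.4] F(vice) [-2.  -2.6  5.5] w 0.654
[-1.40709635 -2.21521424  5.57033126]
```

View pics/down.png

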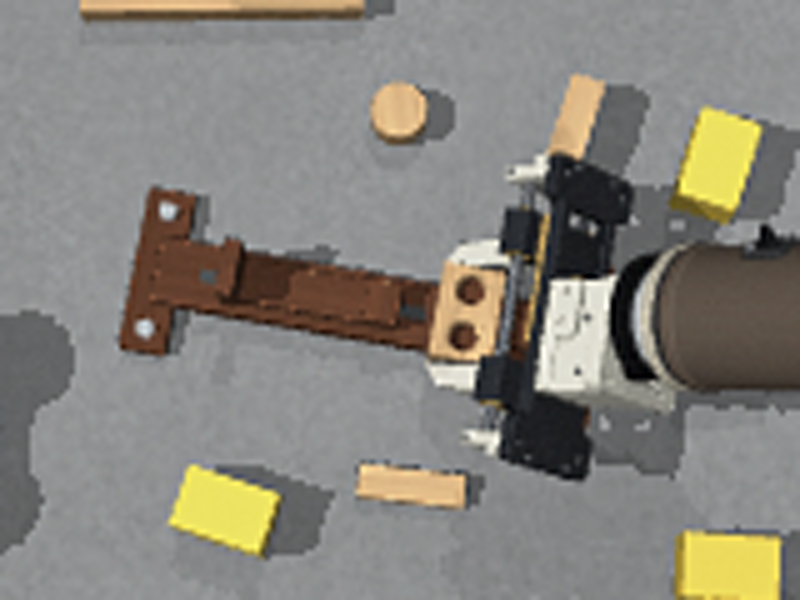

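The wells face up at crop (468,290) and (463,335), and the block sits square on the bed with contact felt at 5 N. I'll release, back out along the tool axis, and close the jaw by the fin.

Run:
```python
from h import *
arm.ungrasp()
s=arm.get_state(); arm.line_to(s["position"]-120*s["orientation"][:,2],v=120); rep("out")
R=tool_fin(V,1)
arm.goto(W(0,100,230),tool(V,20,1)); arm.goto(W(0,180,170),R); rep("above fin")
f,P=cloud("top")
print("block",[np.round(L(d["position"]),1) for d in arm.tip_of("top","block_center")],"fin",[np.round(L(d["position"])) for d in arm.tip_of("top","jaw_fin")])
arm.line_to(W(0,180,42),v=120); arm.grab(15); b=V.T@rep("grip")["wrist_force"]
arm.line_to(W(0,160,42),v=60); rep("160")
y=160
while y>146:
    y-=1; arm.line_to(W(0,y,42),v=20); arm.sleep(.1)
    F=V.T@arm.get_state()["wrist_force"]-b; print(y,F.round(1))
    if abs(F[1])>13: break
rep("closed")
```

```text
out t 21.2 vice-frame tcp [ -0.5 -43.8 111.6] F(vice) [ 0.3 -1.1  0.6] w 1.001
above fin t 22.87 vice-frame tcp [  0.4 177.7 168.4] F(vice) [-0.2 -0.6  0.3] w 1.002
block [array([ 137.4, -110.3,   24.8]), array([-149.4,  157.8,   20.6])] fin [array([ -1., 182.,  68.])]
grip t 25.44 vice-frame tcp [  0.  180.3  42. ] F(vice) [ 0.4  1.3 -0.3] w 0.13
160 t 25.93 vice-frame tcp [  0.  158.6  41.9] F(vice) [-0.5 -3.1  2.1] w 0.135
159 [-0.3 -3.2  1. ]
158 [ 0.6  0.9 -3.1]
157 [ 0.7  3.2 -3.8]
156 [ 1.9  1.8 -2.7]
155 [ 0.8  2.  -1.4]
154 [ 1.5  1.1 -1.7]
153 [ 0.8  1.3 -1.7]
152 [ 1.4  1.7 -1.1]
151 [ 1.3  1.2 -1.6]
150 [ 1.2  1.9 -1.7]
149 [ 1.3  2.4 -2. ]
148 [ 2.5  4.9 -5.2]
147 [ 4.2  7.9 -6.5]
146 [ 3.4 11.8 -9.4]
closed t 30.82 vice-frame tcp [  0.  149.   42.2] F(vice) [ 3.9 13.2 -9.7] w 0.128
```

The force rose to 13 N with the TCP stalled at y=149, so the jaw is snug. I'll release, retreat and look.

Run:
```python
from h import *
arm.ungrasp(); arm.line_to(W(0,150,220),v=180); arm.goto([300,-400,300],arm.get_state()["orientation"]); rep("away")
for c in ("top","scene"):
    f,P=cloud(c); Q=(P-O)@V
    m=(abs(Q[...,0])<40)&(Q[...,1]>-12)&(Q[...,1]<50)&(abs(Q[...,2]-60)<5)
    r=cv2.minAreaRect(Q[m][:,:2].astype(np.float32)); print(c,m.sum(),r,Q[m][:,2].mean())
    print("fin",[np.round(L(d["position"])) for d in arm.tip_of(c,"jaw_fin")])
    for t in ("puck","arch","plank"): print(t,[np.round(d["position"]) for d in arm.tip_of(c,t)][:2])
    k=(slice(135,215),slice(190,310)) if c=="top" else (slice(170,260),slice(200,320))
    cv2.imwrite(f"pics/end_{c}.png",cv2.resize(f["img"][k][:,:,::-1],None,fx=6,fy=6,interpolation=cv2.INTER_CUBIC))
```

```text
away t 35.54 vice-frame tcp [-198.  -443.8  300. ] F(vice) [ 0.3 -0.4 -0.4] w 0.998
top 190 ((-1.8509540557861328, 19.983083724975586), (60.447147369384766, 39.82880401611328), 0.5005107522010803) 59.83728415623536
fin [array([  0., 147.,  70.]), array([134.,  95.,  -5.])]
puck [array([726.,  66.,  -2.])]
arch []
plank [array([483.,  65.,  -0.])]
scene 226 ((0.5321254730224609, 17.809715270996094), (42.0401496887207, 61.57405090332031), 89.55354309082031) 58.92273821956544
fin [array([ -2., 147.,  65.]), array([ 2., -1., -4.])]
puck [array([729.,  69.,  -0.])]
arch [array([716., -49.,   1.])]
plank [array([481.,  61.,  -4.])]
```

View pics/end_top.png

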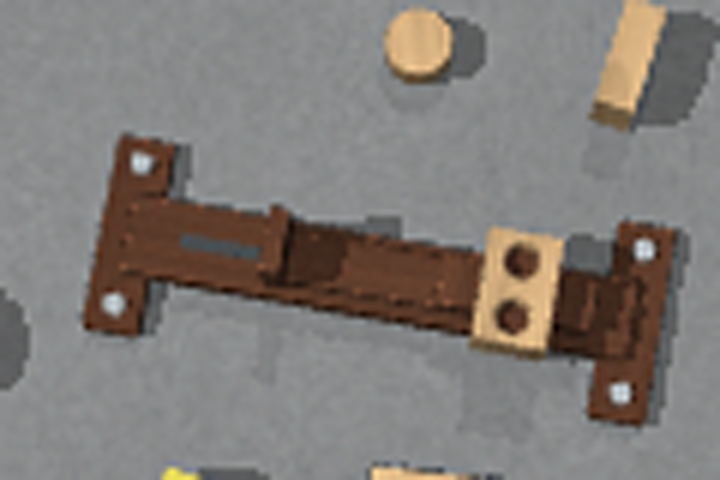

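View pics/end_scene.png

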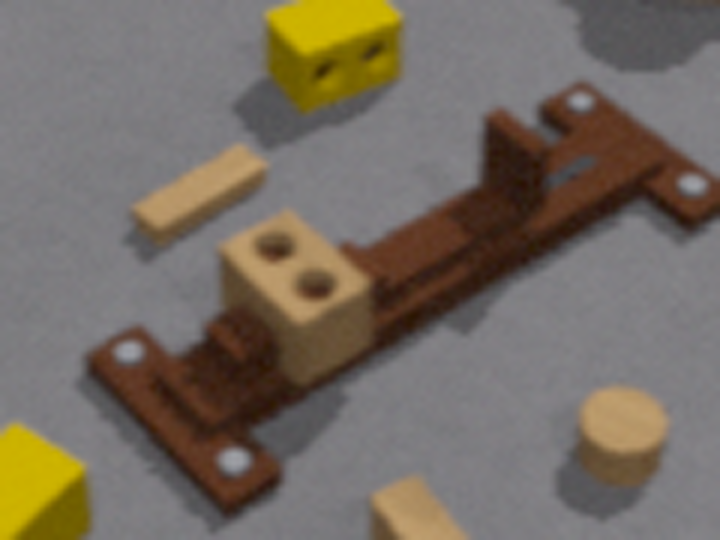

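The block is in the vice with its wells up (top crop (522,260) and (513,317)), flat and square. Top-view centre is x=-1.9, y=20.0 mm with the top at 59.8 mm, and the jaw touches it. I'm handing in.

```bash
python3 -c "
from rig import arm
arm.job_done()"
```

```text
the job is handed in; nothing more can be done
```

The maple block is back in the vice with its wells facing straight up and the jaw closed on it. I handed the job in soon after the 35.5 s mark, and no verdict was reported.

**What I did:** I pulled the jaw open about 30 mm by its fin and gripped the block by its ends with the tool tilted 45°. I lifted it, turned it a quarter turn in the air, and lowered it until I felt about 5 N of contact with the bed. After releasing it, I pushed the fin in until the jaw stalled at about 13 N, then backed the arm well clear.

**Last checks:**

| Check | Top camera | Scene camera | Allowed |
|---|---|---|---|
| Block centre along the jaws (x) | -1.9 mm | 0.5 mm | ±12 mm |
| Block centre from the fixed jaw (y) | 20.0 mm | 17.8 mm | 17 to 22.5 mm |
| Height of block top | 59.8 mm | 58.9 mm | 57 to 63 mm |
| Angle to the jaws | about 0.5° | about 0.5° | 5.7° |

- **Camera disagreement:** the cameras differ by about 2 mm in y. The scene camera also read several millimetres low in y before anything moved, so I trust the top camera here.
- **Jaw closure:** the gripper stalled at fin y=149 mm, a jaw value of about -1 mm (allowed -3 to 2). The networks put the fin at 147 mm, a value of about -3 mm, right at the limit but within their 4 mm error.
- **Bystanders:** the puck, arch and plank stayed where they were within measurement noise, although the top camera's network missed the arch in the last look. I did not re-measure the cups or bell, but the arm was not commanded near them.

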